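Reset the length stop of a saw bench

TASK

Reset the yellow length stop to the red mark: swing the orange clamp lever fully open, put the pine offcut that lies in the way on the bed into the green scrap tray, slide the stop until its pointer is in line with the red mark, then swing the lever fully home so that the stop is clamped there. Never force the stop along while it is clamped, and leave the blue gauge block, the mug and the glue bottle where they are.

Things in the scene. Friction and masses are not known exactly. Their poses are not given: they have to be found in the camera images.
- rail: The fixed rail: an aluminium bed 170 (x) by 500 (y) by 30 mm high, with a dark steel fence 27 mm thick and 70 mm high along its far edge (fence face at x = +58 mm). Origin: centre of the underside, on the bench. Its y runs along the rail, +x points from the bed's front lip to the fence. Its place and yaw vary.
- stop (a joint): Slide of the yellow stop along the rail's +y in m; 0 mid-rail, limits -0.18 and 0.18. Its cap rides on the fence: rail x +20 to +85 mm, 110 mm long (y), top 99 mm above the bench. Free, it slides with about 6 N of friction; with the lever home it is clamped and must not be forced.
- lever (a joint): Angle of the orange clamp lever in rad: 0 = fully home (clamped, lever along the rail's -y), 1.5 = fully open (end stop, lever about along the rail's -x, to the front lip). Opens clockwise seen from above about lever_axis. Clamps below about 0.7, stays where left, needs 1 to 3 N at the knob. Bar 16 mm wide, 106 to 118 mm above the bench; home, it overhangs the bed on the stop's -y side.
- lever_axis (a point): A point on the lever's upright turning axis, level with point lever_knob (142 mm above the bench), over the 34 mm wide steel hub; 45 mm to +x of the rail's centre line and 32 mm to -y of the stop's middle.
- lever_knob (a point): Point to grip, on the centre line of the lever's upright round knob, which spins freely on its pin: 18 mm diameter, 119 to 149 mm above the bench, 85 mm from the lever's axis; this point is 142 mm above the bench.
- stop_grip (a point): Point to grip on the stop's black upright fin: 16 mm thick (rail x), 50 mm long (rail y), from 99 to 135 mm above the bench; this point is on the fin's middle plane, 125 mm above the bench. It moves with the stop.
- pointer (a point): Tip of the black pointer at the front end of the stop's arm, 42 mm above the bench, on the arm's middle line. The arm, 36 mm wide with a black line along its top, reaches over the bed from the fence to rail x = -55 mm, 33 to 79 mm above the bench.
- mark_red: The red mark: a clip fixed at the bed's front lip (22 by 30 mm, 33 mm high) with a red blade 8 mm wide, 46 mm long, top 34 mm above the bench, pointing over the bed. Origin on the bench below the clip, under the blade's middle line, which runs along x; axes parallel to the rail's. The pointer is in line at y = 0 of this frame. On either half of the rail.
- mark_blue: A like clip with a blue blade on the other half of the rail; of no use for this job, fixed.
- offcut: Pale pine offcut, 40 (x) by 90 (y) by 38 mm (z), 60 to 130 g, loose, lying on the bed across the path to the red mark. Origin: centre of the underside. It may lie under the lever bar when the lever is home.
- gauge: Blue painted gauge block, 36 (x) by 80 (y) by 36 mm (z), loose, lying on the bed near the blue mark; to be left alone. Origin: centre of the underside.
- tray: Green open scrap tray, fixed, outer 170 (x) by 140 (y) by 50 mm high, walls and floor 5 mm, off one end of the rail. Origin: centre of the underside.
- mug: Blue mug, 80 mm across, 90 mm high, standing off the other end of the rail; to be left alone. Origin: centre of the underside.
- glue: Yellow glue bottle, 60 mm across, 170 mm high, standing on the bench behind the fence; to be left alone. Origin: centre of the underside.
Things that resemble listed ones, but are neither listed nor needed, are in the scene too. There is more than one size of the offcut; the one meant has the size given above.

How it is judged (in metres and radians):
On the way, in this order (a step that is already met when the one before it is completed fails the run):
1. the clamp lever is swung open (past 1.1 rad) (value of joint lever above 1.1 rad), for 0.1 s.
2. with the lever open, the stop is brought to the red mark (pointer within 4 mm) (y of pointer in the frame of mark_red between -0.004 and 0.004 m and value of joint lever above 0.8 rad), for 0.2 s.
At the end, for the whole second after the job is handed in: Pointer within 4 mm of the red mark along the rail, stop still, lever below 0.12 rad, offcut at rest in the tray (origin within 80 mm in x, 65 mm in y of its middle, below 45 mm), gauge moved under 15 mm, mug and glue under 30 mm and tilted under 0.4 rad (y of pointer in the frame of mark_red between -0.004 and 0.004 m and value of joint lever below 0.12 rad and velocity of joint stop below 0.01 m/s and x of offcut in the frame of tray between -0.08 and 0.08 m and y of offcut in the frame of tray between -0.065 and 0.065 m and z of offcut in the frame of tray below 0.045 m and linear speed of offcut below 0.02 m/s and not (distance of gauge from where it was at the start of the episode above 0.015 m) and not (distance of mug from where it was at the start of the episode above 0.03 m) and not (angle between mug's own z axis and vertical above 0.4 rad) and not (distance of glue from where it was at the start of the episode above 0.03 m) and not (angle between glue's own z axis and vertical above 0.4 rad)); the robot touches nothing.
It fails at once if the gauge block is shifted 15 mm or more (distance of gauge from where it was at the start of the episode above 0.015 m).
It fails at once if the mug is shifted 30 mm or more or tipped (distance of mug from where it was at the start of the episode above 0.03 m or angle between mug's own z axis and vertical above 0.4 rad).
It fails at once if the glue bottle is shifted 30 mm or more or tipped (distance of glue from where it was at the start of the episode above 0.03 m or angle between glue's own z axis and vertical above 0.4 rad).
It fails at once if the stop is forced along while clamped (over 25 mm/s with the lever below 0.2 rad) (value of joint lever below 0.2 rad and (velocity of joint stop above 0.025 m/s or velocity of joint stop below -0.025 m/s)).
It also fails if it takes over 72 s, if anything falls off the work surface, if the arm or the gripper's body presses on something with over 40 N, if the wrist force passes 120 N, or if a joint passes its speed limit or range.

ROBOT

A 6-joint arm with a two-finger parallel gripper is mounted at the origin on the work surface. World frame = base frame: x ahead of the robot, y to its left, z up, the work surface at z = 0. Lengths are in mm, angles in rad, forces in N, time in s.
With the tool pointing down it reaches from about 350 to 975 mm from the base axis. Payload 7.1 kg.
Tool frame: the origin (TCP) lies between the finger pads; the fingertips stand 11 mm ahead of it and the grasp point (between the pads) lies 8 mm behind it (arm.tips_ahead is the z of the fingertips in the tool frame, in mm); z points along the fingers, y is the line along which they close (so a half turn about z gives the same grasp; the last joint's range is limited). The gripper opens to 88 mm and grips with 3 to 60 N. Pads are 20 mm wide; open, the fingers measure 115 mm over their backs; the gripper's body (75 mm by 178 mm) begins 61 mm behind the grasp point.
Start: joints at [-1.189, 0.423, 1.63, -0, 1.089, -0.019], TCP at [243.862, -575.444, 233.675] pointing down, gripper open.
Joint ranges: [-3, 3], [-0.9, 2.11], [0.09, 2.58], [-1.31, 4.45], [0.11, 2.69], [-2.54, 2.54]. Speed limits (rad/s): [2.39, 2.39, 3.01, 3.14, 3.14, 3.14].

INTERFACE

Orientations are given as a 3x3 rotation matrix whose columns are the frame's x, y, z axes.
In Python, from bench import arm gives the robot as it stands. The module is installed in compiled form; this text tells all that it offers.
- The arm moves only by the shell command python3 -m jog 'ROWS' [OPENING]. ROWS is JSON, a list of rows, each a list of 4 numbers: the shift along the world's x, y, z in m, then the turn about the world's z in degrees. A call has exactly 5 rows; each row is the pose to reach, as a shift and turn from the pose commanded when the call began; what a row does not reach only later rows make up. A row lasts 1/10 s, in which the tool goes at most 50 mm and 8.59 degrees, less where a joint would pass 70% of its speed; a pose out of reach is approached as far as the arm can. A call with a gripper value outside its range is refused whole. OPENING is the finger opening in m, from 0 to 0.0878, set as the call begins (- or left out, the last holds). The fingers move at their own pace and stop on an object; the grip force is fixed at half the most. Time passes only in rows, so rows that repeat a pose let the fingers close, or fill a call up. It gives the time, the measured TCP pose, the force, the opening and the grip force at its end, in the units of the state.
- arm.get_state(): the state, without advancing time (a new reading comes with each control period).
- arm.camera(name): name is "side" or "top"; returns a dict with "pixels" (480x640x3 uint8, red, green, blue), "fx", "fy", "cx", "cy" (pixels), "k1" (the pictures are not rectified: a ray, as slopes to the right and down, at radius r is drawn at 1 + k1 r^2 times it, then the intrinsics apply), "world_to_cam" (4x4, takes a point from world to camera coordinates). Camera axes: x right, y up, looking along -z (the intrinsics and any distortion apply to the point x, -y, -z); pixel columns grow to the right and rows downward; lengths in mm; the calibration is good to about 2 mm. A picture is of the moment at which its call begins. There is no depth.
- arm.job_done(): hands the job in; it is judged then, once.
The state is a dict: "time_s": time; "joints": joint angles; "joint_vel": joint speeds; "joint_efforts": joint torques, N m; "eef_pos": TCP position; "ee_rot": TCP orientation; "ft_force": force on the tool from outside, world axes, zero at the start; "torque": the same for the moment, N m; "gripper_width": finger opening in mm; "grip_force": force on a finger pad.
Only numpy, scipy, OpenCV 4.12 (cv2) and the standard library are available. Lean on these libraries where they do the work, as an engineer would, in place of code of your own. Each camera call takes 0.05 s, during which the arm holds its last target. There are 200 camera calls.

## Working session

There is one attempt and no reset: what is moved stays moved. The work goes in short steps, Python scripts to look and compute and a shell command to move; the robot and the scene stay as the last step left them, time stands still between calls to the robot, and variables do not carry over. Pictures are saved under pics/ and viewed, at most 10 in all, crops included, and the job is handed in when it is done.

```bash
mkdir -p pics; cat > h.py <<'E'
import numpy as np, cv2, pickle
from bench import arm
def snap(name,fn):
    c=arm.camera(name); pickle.dump(c,open(f'pics/{fn}.pkl','wb'))
    cv2.imwrite(f'pics/{fn}.png',c['pixels'][:,:,::-1]); return c
def load(fn): return pickle.load(open(f'pics/{fn}.pkl','rb'))
def ray(c,u,v):
    d=np.array([(u-c['cx'])/c['fx'],(v-c['cy'])/c['fy']]); s=d.copy()
    for _ in range(30): s=d/(1+c['k1']*(s@s))
    W=np.array(c['world_to_cam']); R=W[:3,:3]; o=-R.T@W[:3,3]
    return o,R.T@np.array([s[0],-s[1],-1])
def atz(c,u,v,z):
    o,d=ray(c,u,v); return o+d*(z-o[2])/d[2]
def proj(c,p):
    q=np.array(c['world_to_cam'])@np.r_[p,1]; s=np.array([q[0],-q[1]])/-q[2]
    s=s*(1+c['k1']*(s@s)); return s*[c['fx'],c['fy']]+[c['cx'],c['cy']]
E
python3 - <<'E'
from h import *
a=snap('top','t0');b=snap('side','s0')
for c in(a,b):
    print(c['fx'],c['k1'],np.round(ray(c,320,240),2))
print(arm.get_state()['time_s'],np.round(arm.get_state()['ee_rot'],3))
E
```

```text
450.80238043610746 -0.11013570676713229 [[ 4.62380e+02  4.84000e+00  1.15091e+03]
 [ 6.00000e-02 -2.00000e-02 -1.00000e+00]]
490.18489771859976 -0.04211031204181673 [[ 4.0508e+02  6.9412e+02  8.5525e+02]
 [ 1.2000e-01 -6.9000e-01 -7.2000e-01]]
0.1 [[ 0.921  0.39  -0.001]
 [ 0.39  -0.921  0.001]
 [-0.    -0.001 -1.   ]]
```

View pics/t0.png

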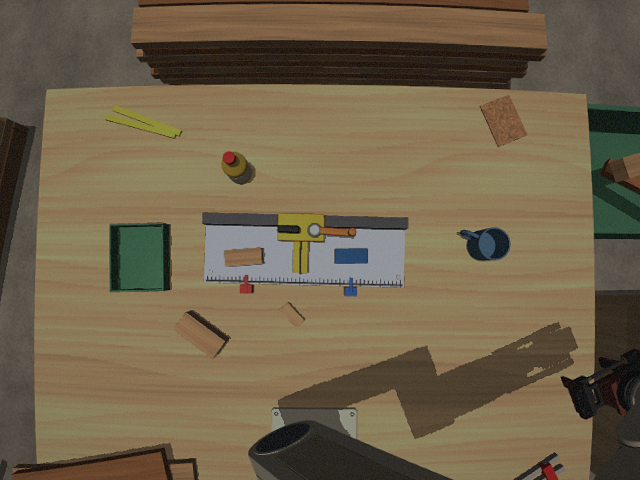

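View pics/s0.png

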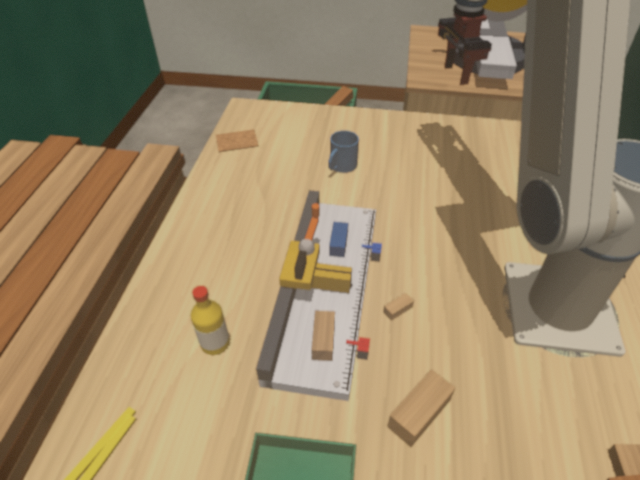

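Top view: rail spans (203–408, 213–287), lever home pointing right with its knob at about (352,232), stop arm near (301,270), red mark (246,285), tray (140,257). Candidates for the offcut are (244,257) on the bed, (201,333) larger on the bench and (292,313) small on the bench. The one on the bed fits the description. Next is a close crop to check it.

```bash
python3 - <<'E'
from h import *
c=load('t0');im=c['pixels'][200:300,200:360,::-1]
cv2.imwrite('pics/c0.png',cv2.resize(im,None,fx=5,fy=5,interpolation=cv2.INTER_CUBIC))
c=load('s0');im=c['pixels'][185:400,255:395,::-1]
cv2.imwrite('pics/c1.png',cv2.resize(im,None,fx=2.79,fy=2.79,interpolation=cv2.INTER_CUBIC))
E
```

```text
(no output)
```

View pics/c0.png

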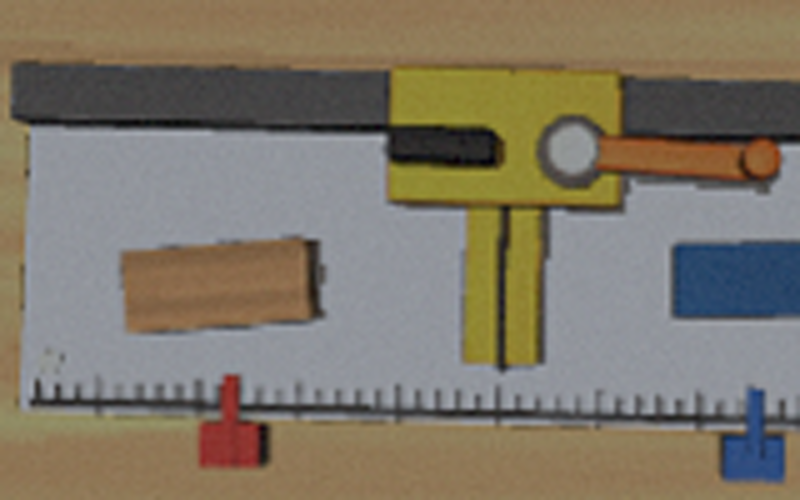

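The crop shows the bed piece with top corners (122,250), (305,238), (313,320), (127,332). It also shows the red blade's middle line at x=231, the pointer line at (505,207)–(502,365), the knob top at (761,158), the hub at (572,150) and the fin at (443,147).

```bash
python3 - <<'E'
from h import *
c=load('t0')
P=lambda n,x,y,z:(print(n,np.round(atz(c,200+x/5-.4,200+y/5-.4,z)[:2],1)),atz(c,200+x/5-.4,200+y/5-.4,z)[:2])[1]
k=[P('off',x,y,68) for x,y in((122,250),(305,238),(313,320),(127,332))]
print('off c',np.mean(k,0),'len',np.linalg.norm(k[0]-k[1]),np.linalg.norm(k[1]-k[2]),np.degrees(np.arctan2(*(k[0]-k[1])[::-1])))
P('redtip',231,377,34);P('red',231,422,34);P('bluetip',755,388,34);P('bclip',755,432,34)
P('armfar',505,207,79);P('armtip',502,367,79); P('ptr',502,370,42)
P('knob',761,158,149);P('hub',572,150,118);P('hub140',572,150,140);P('fin0',389,146,135);P('fin1',496,146,135)
a=atz(c,203.5,213,70);b=atz(c,408,219,70);d=a-b;print('fence',a,b,np.hypot(*d[:2]),np.degrees(np.arctan2(d[1],d[0])))
a=atz(c,204.5,281.5,30);b=atz(c,404.5,287,30);d=a-b;print('lip',a,b,np.hypot(*d[:2]),np.degrees(np.arctan2(d[1],d[0])))
for u,v in((110,224),(169,223),(171,290),(110,291)):print('tray',atz(c,u,v,50)[:2])
print('glue',atz(c,229,157,170)); 
E
```

```text
off [505.6 220.1]
off [512.1 131.4]
off [472.7 127.1]
off [466.1 217. ]
off c [489.12377063 173.88988316] len 88.858860556629 39.67260819438888 94.19600437224564
redtip [444.4 171.3]
red [422.1 171.1]
bluetip [441.1 -88.3]
bclip [419.3 -88.5]
armfar [527.1  34.9]
armtip [451.   35.7]
ptr [449.2  36.7]
knob [545.7 -81.1]
hub [551.3   3.3]
hub140 [549.4   3.3]
fin0 [551.   86.1]
fin1 [551.4  37.7]
fence [593.98656935 271.63541069  70.        ] [ 583.10328666 -224.26434516   70.        ] 496.01916666438416 88.7427578387301
lip [427.02509887 275.48260493  30.        ] [ 417.30380502 -223.48159668   30.        ] 499.05889235798423 88.88385048868855
tray [568.13025249 515.19904146]
tray [571.18484076 362.86811526]
tray [405.68781031 354.04517067]
tray [400.60210078 510.3521778 ]
glue [707.22373985 193.20321848 170.        ]
```

View pics/c1.png

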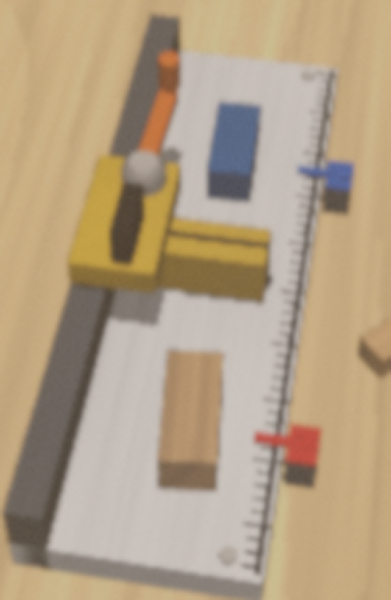

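The bed piece measures 89 x 40 mm, so it is the right offcut. The stop has to move +134.5 mm along the rail, with the rail's +y at 88.85°. First I move above the knob and turn the tool 66° so the fingers close along rail x.

```bash
R='[[0.02,0.033,0,4.4],[0.04,0.066,0,8.8],[0.06,0.099,0,13.2],[0.08,0.132,0,17.6],[0.1,0.165,0,22]]'
python3 -m jog '[[0.02,0.033,0,4.4],[0.04,0.066,0,8.8],[0.06,0.099,0,13.2],[0.08,0.132,0,17.6],[0.1,0.165,0,22]]' 0.05
python3 -m jog '[[0.02,0.033,0,4.4],[0.04,0.066,0,8.8],[0.06,0.099,0,13.2],[0.08,0.132,0,17.6],[0.1,0.165,0,22]]'
python3 -m jog '[[0.02,0.033,0,4.4],[0.04,0.066,0,8.8],[0.06,0.099,0,13.2],[0.08,0.132,0,17.6],[0.102,0.164,0,22]]'
python3 -m jog '[[0,0,0,0],[0,0,0,0],[0,0,0,0],[0,0,0,0],[0,0,0,0]]'
```

```text
time_s: 0.6
eef_pos: [344.2, -408.9, 233.4]
ee_rot: [[0.706, 0.709, -0.0], [0.709, -0.706, 0.0], [0.0, -0.001, -1.0]]
ft_force: [-0.1, -0.5, -0.2]
gripper_width: 51.8
grip_force: 0.0
time_s: 1.1
eef_pos: [444.3, -243.9, 233.5]
ee_rot: [[0.388, 0.921, -0.0], [0.921, -0.388, 0.0], [0.0, -0.0, -1.0]]
ft_force: [0.3, -1.2, 0.7]
gripper_width: 50.1
grip_force: 0.0
time_s: 1.6
eef_pos: [546.1, -79.9, 233.4]
ee_rot: [[0.015, 1.0, -0.001], [1.0, -0.015, 0.0], [0.0, -0.001, -1.0]]
ft_force: [0.6, -0.8, 0.5]
gripper_width: 49.8
grip_force: 0.0
time_s: 2.1
eef_pos: [545.4, -82.4, 233.7]
ee_rot: [[0.02, 1.0, -0.0], [1.0, -0.02, -0.0], [-0.0, -0.0, -1.0]]
ft_force: [0.2, -0.3, 0.5]
gripper_width: 50.2
grip_force: 0.0
```

```bash
python3 -m jog '[[0,0.001,-0.02,0],[0,0.001,-0.045,0],[0,0.001,-0.07,0],[0,0.001,-0.09,0],[0,0.001,-0.099,0]]' 0.05
python3 -m jog '[[0,0,0,0],[0,0,0,0],[0,0,0,0],[0,0,0,0],[0,0,0,0]]' 0
python3 -m jog '[[0,0,0,0],[0,0,0,0],[0,0,0,0],[0,0,0,0],[0,0,0,0]]'
```

```text
time_s: 2.6
eef_pos: [544.6, -80.9, 133.0]
ee_rot: [[0.019, 1.0, -0.003], [1.0, -0.019, 0.0], [0.0, -0.003, -1.0]]
ft_force: [-0.9, -0.2, -0.0]
gripper_width: 49.9
grip_force: 0.0
time_s: 3.1
eef_pos: [546.4, -80.6, 135.5]
ee_rot: [[0.018, 1.0, 0.001], [1.0, -0.018, -0.0], [-0.0, 0.001, -1.0]]
ft_force: [0.2, -0.7, 1.9]
gripper_width: 17.1
grip_force: 30.0
time_s: 3.6
eef_pos: [546.3, -80.6, 135.3]
ee_rot: [[0.018, 1.0, 0.001], [1.0, -0.018, -0.0], [-0.0, 0.001, -1.0]]
ft_force: [-0.8, -0.5, 5.1]
gripper_width: 17.4
grip_force: 30.0
```

```bash
python3 -m jog '[[-0.012,0.001,0,0],[-0.023,0.004,0,0],[-0.035,0.008,0,0],[-0.045,0.014,0,0],[-0.054,0.021,0,0]]'
python3 -m jog '[[-0.009,0.0085,0,0],[-0.016,0.018,0,0],[-0.0215,0.0285,0,0],[-0.026,0.0395,0,0],[-0.0285,0.051,0,0]]'
python3 -m jog '[[0,0,0,0],[0,0,0,0],[0,0,0,0],[0,0,0,0],[0,0,0,0]]'
```

```text
time_s: 4.1
eef_pos: [493.4, -58.2, 135.4]
ee_rot: [[0.019, 1.0, 0.006], [1.0, -0.019, 0.001], [0.001, 0.006, -1.0]]
ft_force: [9.0, 7.2, -1.1]
gripper_width: 17.3
grip_force: 30.0
time_s: 4.6
eef_pos: [467.0, -7.9, 135.6]
ee_rot: [[0.018, 1.0, 0.01], [1.0, -0.018, -0.0], [0.0, 0.01, -1.0]]
ft_force: [15.1, 0.2, -7.5]
gripper_width: 17.4
grip_force: 30.0
time_s: 5.1
eef_pos: [467.1, -8.2, 135.6]
ee_rot: [[0.018, 1.0, 0.009], [1.0, -0.018, 0.0], [0.0, 0.009, -1.0]]
ft_force: [12.4, 2.4, -5.0]
gripper_width: 17.3
grip_force: 30.0
```

```bash
python3 -m jog '[[0,0,0,0],[0,0,0,0],[0,0,0,0],[0,0,0,0],[0,0,0,0]]' 0.05
python3 -m jog '[[0,0,0.03,0],[0,0,0.06,0],[0,0,0.07,0],[0,0.03,0.07,0],[0,0.06,0.07,0]]' 
python3 -m jog '[[0.005,0.03,0,1.3],[0.01,0.06,0,2.6],[0.015,0.09,0,4],[0.026,0.12,0,5.3],[0.026,0.122,0,5.3]]' 0.062
python3 - <<'E'
from h import *
c=snap('top','t1'); snap('side','s1'); print(arm.get_state()['eef_pos'])
cv2.imwrite('pics/c2.png',cv2.resize(np.hstack([c['pixels'][195:305,180:360,::-1]]),None,fx=4.4,fy=4.4,interpolation=cv2.INTER_CUBIC))
E
```

```text
time_s: 5.6
eef_pos: [462.8, -8.4, 134.5]
ee_rot: [[0.018, 1.0, -0.001], [1.0, -0.018, 0.0], [0.0, -0.001, -1.0]]
ft_force: [0.0, 0.5, -0.5]
gripper_width: 49.3
grip_force: 0.0
time_s: 6.1
eef_pos: [463.3, 51.7, 204.7]
ee_rot: [[0.02, 1.0, 0.001], [1.0, -0.02, 0.0], [0.0, 0.001, -1.0]]
ft_force: [0.0, -0.4, -0.1]
gripper_width: 49.9
grip_force: 0.0
time_s: 6.6
eef_pos: [490.2, 176.2, 204.1]
ee_rot: [[-0.077, 0.997, 0.001], [0.997, 0.077, 0.001], [0.001, 0.001, -1.0]]
ft_force: [0.3, -1.1, -0.5]
gripper_width: 62.3
grip_force: 0.0
[488.7462563  173.81888002 203.83024599]
```

View pics/s1.png

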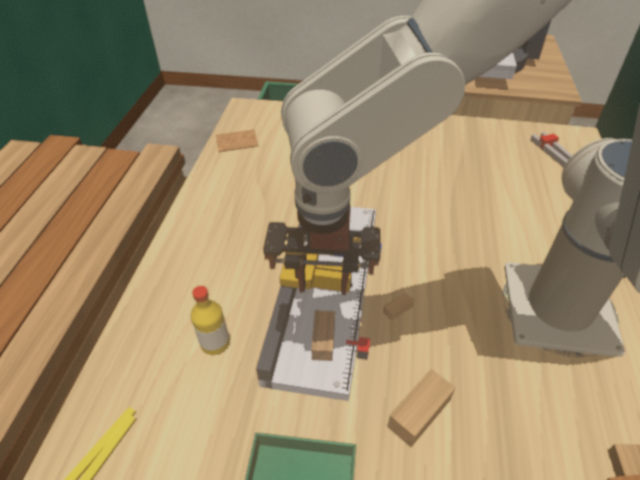

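The gripper stands over the offcut at about (323,333) and the lever is out of the way. Now I descend and grasp.

```bash
python3 -m jog '[[0,0,-0.045,0],[0,0,-0.09,0],[0,0,-0.12,0],[0,0,-0.14,0],[0,0,-0.155,0]]' 
python3 -m jog '[[0,0,0,0],[0,0,0,0],[0,0,0,0],[0,0,0,0],[0,0,0,0]]' 0
python3 -m jog '[[0,0,0.01,0],[0,0,0.03,0],[0,0,0.06,0],[0,0,0.08,0],[0,0,0.09,0]]'
```

```text
time_s: 7.2
eef_pos: [487.8, 171.8, 47.8]
ee_rot: [[-0.073, 0.997, -0.003], [0.997, 0.073, -0.001], [-0.001, -0.003, -1.0]]
ft_force: [0.2, 0.1, 0.5]
gripper_width: 62.0
grip_force: 0.0
time_s: 7.7
eef_pos: [489.9, 173.6, 50.6]
ee_rot: [[-0.074, 0.997, 0.001], [0.997, 0.074, 0.0], [0.0, 0.001, -1.0]]
ft_force: [-0.1, -2.7, 4.6]
gripper_width: 40.3
grip_force: 29.9
time_s: 8.2
eef_pos: [490.3, 174.0, 142.1]
ee_rot: [[-0.075, 0.997, 0.003], [0.997, 0.075, 0.001], [0.001, 0.003, -1.0]]
ft_force: [0.3, 0.3, -1.2]
gripper_width: 39.9
grip_force: 29.9
```

```bash
python3 -m jog '[[0,0.02,0,0],[0,0.05,0,0],[0,0.08,0,0],[0,0.11,0,0],[0,0.14,0,0]]' 
python3 -m jog '[[0,0.03,0,0],[0,0.06,0,0],[-0.002,0.09,0,0],[-0.002,0.11,0,0],[-0.002,0.122,0,0]]' 
python3 -m jog '[[0,0,-0.03,0],[0,0,-0.06,0],[0,0,-0.085,0],[0,0,-0.1,0],[0,0,-0.11,0]]'
python3 -m jog '[[0,0,0,0],[0,0,0,0],[0,0,0,0],[0,0,0,0],[0,0,0,0]]' 0.06
python3 -m jog '[[0,0,0.03,0],[0,0,0.07,0],[0,0,0.11,0],[0,0,0.15,0],[0,0,0.175,0]]'
python3 -m jog '[[0.01,-0.03,0,-1],[0.02,-0.06,0,-3],[0.03,-0.09,0,-4],[0.04,-0.12,0,-5.3],[0.045,-0.15,0,-5.3]]'
python3 - <<'E'
from h import *
snap('top','t2');c=snap('side','s2'); print(arm.get_state()['eef_pos'])
E
```

```text
time_s: 8.7
eef_pos: [488.8, 314.6, 139.5]
ee_rot: [[-0.074, 0.997, -0.001], [0.997, 0.074, -0.0], [-0.0, -0.001, -1.0]]
ft_force: [0.4, -0.8, -1.2]
gripper_width: 39.9
grip_force: 29.9
time_s: 9.2
eef_pos: [486.8, 437.0, 139.3]
ee_rot: [[-0.076, 0.997, -0.0], [0.997, 0.076, -0.0], [-0.0, -0.0, -1.0]]
ft_force: [-1.0, -0.4, -1.3]
gripper_width: 39.8
grip_force: 29.9
time_s: 9.7
eef_pos: [486.9, 434.8, 28.3]
ee_rot: [[-0.074, 0.997, -0.001], [0.997, 0.074, -0.001], [-0.001, -0.002, -1.0]]
ft_force: [0.2, -1.0, -2.2]
gripper_width: 39.8
grip_force: 29.9
time_s: 10.2
eef_pos: [487.8, 435.9, 30.6]
ee_rot: [[-0.074, 0.997, 0.001], [0.997, 0.074, 0.001], [0.001, 0.001, -1.0]]
ft_force: [-0.3, -0.3, -0.0]
gripper_width: 60.3
grip_force: 0.0
time_s: 10.7
eef_pos: [488.2, 436.3, 208.6]
ee_rot: [[-0.074, 0.997, 0.003], [0.997, 0.074, 0.003], [0.003, 0.003, -1.0]]
ft_force: [-0.6, 0.0, -0.1]
gripper_width: 59.8
grip_force: 0.0
time_s: 11.2
eef_pos: [533.0, 284.4, 205.2]
ee_rot: [[0.019, 1.0, 0.001], [1.0, -0.019, 0.0], [0.0, 0.001, -1.0]]
ft_force: [0.5, -0.2, -0.2]
gripper_width: 59.8
grip_force: 0.0
[532.7391155  282.57713578 205.00860636]
```

View pics/t2.png

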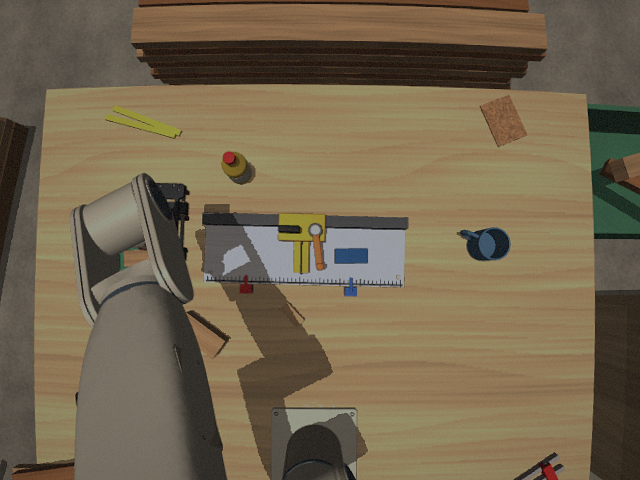

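The offcut is in the tray (135,257), the lever is open with its knob at (320,266), and the stop and gauge have not moved. Next I grip the fin.

```bash
python3 -m jog '[[0.004,-0.045,0,0],[0.008,-0.09,0,0],[0.012,-0.135,0,0],[0.016,-0.18,0,0],[0.0185,-0.22,0,0]]' 0.05
python3 -m jog '[[0,0,-0.03,0],[0,0,-0.055,0],[0,0,-0.075,0],[0,0,-0.088,0],[0,0,-0.088,0]]'
python3 -m jog '[[0,0,0,0],[0,0,0,0],[0,0,0,0],[0,0,0,0],[0,0,0,0]]' 0
```

```text
time_s: 11.8
eef_pos: [551.1, 64.5, 205.1]
ee_rot: [[0.018, 1.0, 0.001], [1.0, -0.018, 0.0], [0.0, 0.001, -1.0]]
ft_force: [0.3, -1.0, 0.9]
gripper_width: 50.2
grip_force: 0.0
time_s: 12.3
eef_pos: [550.0, 66.0, 115.3]
ee_rot: [[0.018, 1.0, -0.003], [1.0, -0.018, -0.0], [-0.0, -0.003, -1.0]]
ft_force: [-0.6, -0.2, -0.1]
gripper_width: 49.8
grip_force: 0.0
time_s: 12.8
eef_pos: [552.8, 65.6, 117.4]
ee_rot: [[0.018, 1.0, 0.005], [1.0, -0.018, 0.0], [0.0, 0.005, -1.0]]
ft_force: [4.6, 0.2, 0.2]
gripper_width: 16.0
grip_force: 30.0
```

```bash
python3 -m jog '[[0,0.008,0,0],[0.0005,0.022,0,0],[0.001,0.038,0,0],[0.0015,0.054,0,0],[0.0015,0.07,0,0]]' 
python3 -m jog '[[0,0.016,0,0],[0.0005,0.032,0,0],[0.001,0.046,0,0],[0.001,0.057,0,0],[0.001,0.062,0,0]]'
python3 -m jog '[[0,0,0,0],[0,0,0,0],[0,0,0,0],[0,0,0,0],[0,0,0,0]]'
python3 - <<'E'
from h import *
a=snap('top','t3');b=snap('side','s3'); print(arm.get_state()['eef_pos'])
f=lambda c,u0,v0,w,h,k:cv2.resize(c['pixels'][v0:v0+h,u0:u0+w,::-1],None,fx=k,fy=k,interpolation=cv2.INTER_CUBIC)
cv2.imwrite('pics/c3.png',np.hstack([f(a,210,220,80,80,5),f(b,300,300,80,80,5)]))
E
```

```text
time_s: 13.3
eef_pos: [554.0, 135.0, 117.4]
ee_rot: [[0.018, 1.0, 0.003], [1.0, -0.018, -0.001], [-0.001, 0.003, -1.0]]
ft_force: [5.5, -7.0, -0.4]
gripper_width: 15.9
grip_force: 30.0
time_s: 13.8
eef_pos: [555.0, 197.6, 117.5]
ee_rot: [[0.017, 1.0, 0.003], [1.0, -0.017, -0.001], [-0.001, 0.003, -1.0]]
ft_force: [5.1, -6.1, 0.6]
gripper_width: 15.8
grip_force: 30.0
time_s: 14.3
eef_pos: [555.1, 198.1, 117.5]
ee_rot: [[0.018, 1.0, 0.004], [1.0, -0.018, 0.001], [0.001, 0.004, -1.0]]
ft_force: [4.6, 2.9, -1.3]
gripper_width: 16.1
grip_force: 30.0
[555.08642008 198.14301335 117.49225399]
```

View pics/c3.png

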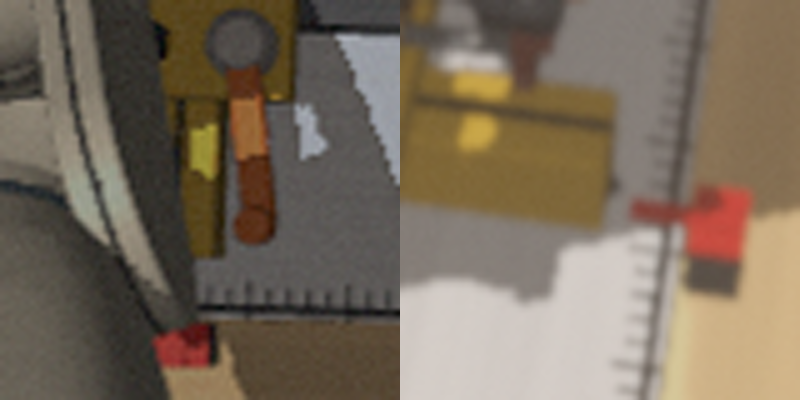

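The side crop (right half) shows the pointer at (613,184), the blade's middle running (632,210)–(685,213) and the arm line (420,98)–(613,125). The top view is blocked by the arm.

```bash
python3 - <<'E'
from h import *
c=load('s3'); e=np.array([.02,1,0])
q=lambda n,x,y,z:print(n,(lambda p:(np.round(p,1),'along',round(p@e,1)))(atz(c,x,y,z)))
g=lambda x,y:(300+(x-400)/5-.4,300+y/5-.4)
q('ptr',*g(613,184),42);q('line far',*g(420,98),79);q('line',*g(613,125),79);q('bl',*g(632,210),34);q('bl2',*g(685,213),34)
c=load('s0');g=lambda x,y:(255+x/2.79-.3,185+y/2.79-.3)
q('ptr0',*g(270,280),42);q('line0',*g(268,242),79);q('bl0',*g(257,437),34);q('bl0b',*g(290,441),34)
E
```

```text
ptr (array([451.9, 167.1,  42. ]), 'along', np.float64(176.1))
line far (array([527.5, 163.9,  79. ]), 'along', np.float64(174.5))
line (array([453.1, 165.1,  79. ]), 'along', np.float64(174.2))
bl (array([443.6, 172.6,  34. ]), 'along', np.float64(181.4))
bl2 (array([423. , 170.8,  34. ]), 'along', np.float64(179.3))
ptr0 (array([448.7,  37.4,  42. ]), 'along', np.float64(46.4))
line0 (array([452.3,  31.5,  79. ]), 'along', np.float64(40.6))
bl0 (array([442.1, 171.7,  34. ]), 'along', np.float64(180.6))
bl0b (array([419. , 171.5,  34. ]), 'along', np.float64(179.9))
```

```bash
python3 -m jog '[[0,0.001,0,0],[0,0.002,0,0],[0,0.003,0,0],[0,0.003,0,0],[0,0.003,0,0]]'
python3 -m jog '[[0,0,0,0],[0,0,0,0],[0,0,0,0],[0,0,0,0],[0,0,0,0]]' 0.05
python3 -m jog '[[0,0,0.03,0],[0,0,0.06,0],[0,0,0.088,0],[0,-0.03,0.088,0],[0,-0.07,0.088,0]]'
python3 -m jog '[[0,-0.045,0,0],[0,-0.09,0,0],[0,-0.135,0,0],[0,-0.18,0,0],[0,-0.22,0,0]]'
python3 -m jog '[[0,-0.04,0,0],[0,-0.07,0,0],[0,-0.07,0,0],[0,-0.07,0,0],[0,-0.07,0,0]]'
python3 - <<'E'
from h import *
a=snap('top','t4');b=snap('side','s4'); print(arm.get_state()['eef_pos'])
f=lambda c,u0,v0,w,h,k:cv2.resize(c['pixels'][v0:v0+h,u0:u0+w,::-1],None,fx=k,fy=k,interpolation=cv2.INTER_CUBIC)
cv2.imwrite('pics/c4.png',np.hstack([f(a,220,220,50,75,8),f(b,310,300,50,75,8)]))
E
```

```text
time_s: 14.9
eef_pos: [555.1, 199.8, 117.4]
ee_rot: [[0.018, 1.0, 0.003], [1.0, -0.018, -0.0], [-0.0, 0.003, -1.0]]
ft_force: [5.6, -5.4, -1.2]
gripper_width: 15.9
grip_force: 30.0
time_s: 15.4
eef_pos: [553.2, 200.6, 116.6]
ee_rot: [[0.018, 1.0, -0.0], [1.0, -0.018, -0.0], [-0.0, -0.0, -1.0]]
ft_force: [0.7, -0.4, 0.1]
gripper_width: 49.1
grip_force: 0.0
time_s: 15.9
eef_pos: [554.0, 131.3, 206.0]
ee_rot: [[0.015, 1.0, 0.003], [1.0, -0.015, 0.001], [0.001, 0.003, -1.0]]
ft_force: [0.4, -0.5, -0.5]
gripper_width: 50.0
grip_force: 0.0
time_s: 16.4
eef_pos: [553.1, -91.4, 204.8]
ee_rot: [[0.018, 1.0, 0.0], [1.0, -0.018, -0.0], [-0.0, 0.0, -1.0]]
ft_force: [0.5, -0.2, 0.2]
gripper_width: 49.9
grip_force: 0.0
time_s: 16.9
eef_pos: [553.2, -158.4, 204.5]
ee_rot: [[0.017, 1.0, -0.0], [1.0, -0.017, 0.0], [0.0, -0.0, -1.0]]
ft_force: [-0.2, 0.1, -0.0]
gripper_width: 50.0
grip_force: 0.0
[ 553.36133296 -158.1716532   204.65034279]
```

View pics/c4.png

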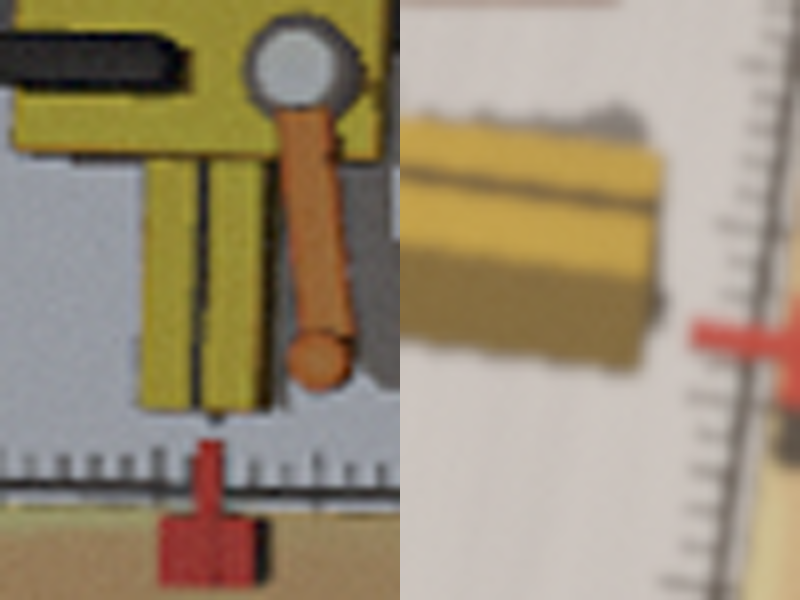

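The top crop shows the pointer tip at (213,416), the blade's middle line at x≈210 and the arm line's end at (196,405). The side crop shows the pointer at (657,305) and the blade tip at (693,332).

```bash
python3 - <<'E'
from h import *
e=np.array([.02,1,0])
q=lambda n,x,y,z:print(n,(lambda p:(np.round(p,1),'along',round(p@e,1)))(atz(c,x,y,z)))
c=load('t4');g=lambda x,y:(220+x/8-.44,220+y/8-.44)
q('ptr',*g(213,416),42);q('line',*g(196,405),79);q('linefar',*g(204,160),79);q('bl',*g(210,442),34);q('bl2',*g(209,512),34);q('knob',*g(319,361),149);q('hub',*g(295,68),142);q('hub',*g(295,68),135)
c=load('s4');g=lambda x,y:(310+(x-400)/8-.44,300+y/8-.44)
q('ptr',*g(657,305),42);q('line',*g(655,207),79);q('bl',*g(693,332),34);q('bl2',*g(780,342),34)
c=load('t0');g=lambda x,y:(200+x/5-.4,200+y/5-.4)
q('hub0',*g(572,150),142)
E
```

```text
ptr (array([453. , 169.3,  42. ]), 'along', np.float64(178.4))
line (array([456.5, 169. ,  79. ]), 'along', np.float64(178.1))
linefar (array([529.6, 167.7,  79. ]), 'along', np.float64(178.2))
bl (array([444.9, 171.3,  34. ]), 'along', np.float64(180.2))
bl2 (array([423.2, 171.4,  34. ]), 'along', np.float64(179.8))
knob (array([469.4, 124.1, 149. ]), 'along', np.float64(133.5))
hub (array([551.7, 132.8, 142. ]), 'along', np.float64(143.8))
hub (array([552.4, 133.7, 135. ]), 'along', np.float64(144.7))
ptr (array([452.6, 170.1,  42. ]), 'along', np.float64(179.2))
line (array([454.3, 167.2,  79. ]), 'along', np.float64(176.3))
bl (array([443.4, 171.3,  34. ]), 'along', np.float64(180.2))
bl2 (array([422.1, 171. ,  34. ]), 'along', np.float64(179.4))
hub0 (array([549.2,   3.3, 142. ]), 'along', np.float64(14.3))
```

The pointer is about 1.8 mm short of the mark, which is within tolerance, but I'll nudge it +2 mm for margin.

```bash
python3 -m jog '[[0,0.03,0,0],[0,0.075,0,0],[0,0.12,0,0],[0,0.165,0,0],[0,0.21,0,0]]'
python3 -m jog '[[0,0.045,0,0],[0,0.09,0,0],[0,0.13,0,0],[0.001,0.148,0,0],[0.001,0.148,0,0]]'
python3 -m jog '[[0,0,-0.03,0],[0,0,-0.055,0],[0,0,-0.075,0],[0,0,-0.088,0],[0,0,-0.088,0]]'
python3 -m jog '[[0,0,0,0],[0,0,0,0],[0,0,0,0],[0,0,0,0],[0,0,0,0]]' 0
python3 -m jog '[[0,0.001,0,0],[0,0.002,0,0],[0,0.0025,0,0],[0,0.0025,0,0],[0,0.0025,0,0]]'
```

```text
time_s: 17.5
eef_pos: [552.9, 53.3, 204.9]
ee_rot: [[0.017, 1.0, 0.0], [1.0, -0.017, 0.0], [0.0, 0.0, -1.0]]
ft_force: [0.6, 0.5, 0.3]
gripper_width: 49.8
grip_force: 0.0
time_s: 18.0
eef_pos: [554.0, 201.2, 204.7]
ee_rot: [[0.014, 1.0, 0.0], [1.0, -0.014, 0.0], [0.0, 0.0, -1.0]]
ft_force: [-0.7, 0.4, -0.2]
gripper_width: 50.2
grip_force: 0.0
time_s: 18.5
eef_pos: [553.3, 197.2, 115.0]
ee_rot: [[0.019, 1.0, -0.003], [1.0, -0.019, -0.001], [-0.001, -0.003, -1.0]]
ft_force: [-0.5, -1.0, -0.3]
gripper_width: 50.1
grip_force: 0.0
time_s: 19.0
eef_pos: [555.1, 198.7, 117.3]
ee_rot: [[0.018, 1.0, 0.002], [1.0, -0.018, 0.0], [0.0, 0.002, -1.0]]
ft_force: [-0.8, -0.7, 3.6]
gripper_width: 15.7
grip_force: 30.0
time_s: 19.5
eef_pos: [555.1, 200.4, 117.3]
ee_rot: [[0.018, 1.0, 0.001], [1.0, -0.018, -0.001], [-0.001, 0.001, -1.0]]
ft_force: [2.7, -5.0, 3.6]
gripper_width: 16.0
grip_force: 30.0
```

```bash
python3 -m jog '[[0,0,0,0],[0,0,0,0],[0,0,0,0],[0,0,0,0],[0,0,0,0]]' 0.05
python3 -m jog '[[0,0,0.03,0],[0,0,0.06,0],[0,0,0.088,0],[-0.01,-0.01,0.088,-5],[-0.025,-0.02,0.088,-13]]'
python3 -m jog '[[-0.015,-0.015,0,-8],[-0.03,-0.03,0,-16],[-0.045,-0.045,0,-24],[-0.06,-0.055,0,-32],[-0.06,-0.055,0,-32]]' 0.036
python3 - <<'E'
from h import *
a=snap('top','t5');b=snap('side','s5'); print(arm.get_state()['eef_pos'],arm.get_state()['joints'])
f=lambda c,u0,v0,w,h,k:cv2.resize(c['pixels'][v0:v0+h,u0:u0+w,::-1],None,fx=k,fy=k,interpolation=cv2.INTER_CUBIC)
cv2.imwrite('pics/c5.png',np.hstack([f(a,215,215,80,120,5),f(b,270,250,80,120,5)]))
E
```

```text
time_s: 20.0
eef_pos: [554.2, 201.2, 116.6]
ee_rot: [[0.018, 1.0, -0.0], [1.0, -0.018, -0.0], [-0.0, -0.0, -1.0]]
ft_force: [-0.2, 0.6, 0.4]
gripper_width: 49.6
grip_force: 0.0
time_s: 20.5
eef_pos: [530.2, 181.3, 205.9]
ee_rot: [[0.246, 0.969, 0.003], [0.969, -0.246, 0.001], [0.002, 0.002, -1.0]]
ft_force: [0.1, -0.6, -0.4]
gripper_width: 49.8
grip_force: 0.0
time_s: 21.0
eef_pos: [467.6, 125.1, 204.5]
ee_rot: [[0.721, 0.693, -0.002], [0.693, -0.721, -0.0], [-0.001, -0.001, -1.0]]
ft_force: [0.5, 0.4, 0.5]
gripper_width: 36.2
grip_force: 0.0
[469.96330085 126.28652899 205.00191196] [2.38002183e-01 2.59951689e-01 1.95433245e+00 1.14483187e-04
 9.26208480e-01 1.03800377e+00]
```

View pics/c5.png

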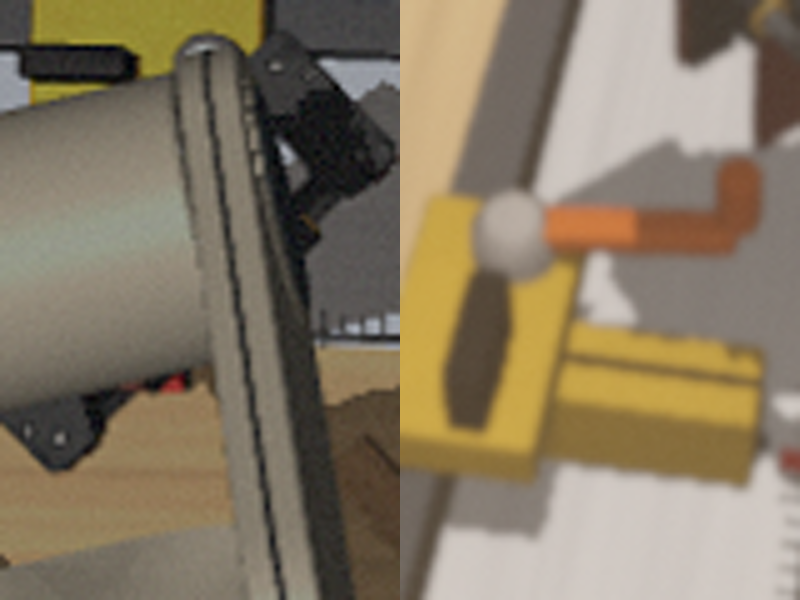

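The side crop shows the knob top at about (738,165), the hub at (513,235) and the pointer beside the red mark. The top view is blocked by the arm.

```bash
python3 - <<'E'
from h import *
c=load('s5');print(atz(c,337.2,282.6,149),atz(c,270+361/5-.4,250+440/5-.4,42))
E
```

```text
[469.73078657 121.99002934 149.        ] [452.36235767 169.90381225  42.        ]
```

```bash
python3 -m jog '[[0,-0.001,-0.02,0],[0,-0.001,-0.045,0],[0,-0.001,-0.06,0],[0,-0.001,-0.07,0],[0,-0.001,-0.07,0]]'
python3 -m jog '[[0,0,0,0],[0,0,0,0],[0,0,0,0],[0,0,0,0],[0,0,0,0]]' 0.026
python3 -m jog '[[0.0025,-0.012,0,0],[0.0065,-0.023,0,0],[0.012,-0.034,0,0],[0.019,-0.043,0,0],[0.028,-0.052,0,0]]'
python3 -m jog '[[0.0095,-0.007,0,0],[0.020,-0.013,0,0],[0.031,-0.0175,0,0],[0.043,-0.0205,0,0],[0.055,-0.0215,0,0]]'
python3 -m jog '[[0.002,-0.001,0,0],[0.004,-0.001,0,0],[0.006,-0.001,0,0],[0.006,-0.001,0,0],[0.006,-0.001,0,0]]'
```

```text
time_s: 21.6
eef_pos: [469.3, 125.4, 133.5]
ee_rot: [[0.718, 0.696, -0.002], [0.696, -0.718, -0.0], [-0.002, -0.001, -1.0]]
ft_force: [0.6, 0.4, 0.8]
gripper_width: 36.0
grip_force: 0.0
time_s: 22.1
eef_pos: [469.6, 125.1, 135.1]
ee_rot: [[0.72, 0.694, 0.001], [0.694, -0.72, 0.0], [0.001, 0.0, -1.0]]
ft_force: [-0.3, -0.7, 0.8]
gripper_width: 25.9
grip_force: 0.0
time_s: 22.6
eef_pos: [497.9, 71.9, 134.7]
ee_rot: [[0.72, 0.694, -0.0], [0.694, -0.72, -0.0], [-0.0, -0.0, -1.0]]
ft_force: [-1.6, 1.1, 1.2]
gripper_width: 26.1
grip_force: 0.8
time_s: 23.1
eef_pos: [553.4, 51.4, 134.6]
ee_rot: [[0.72, 0.694, -0.0], [0.694, -0.72, 0.0], [-0.0, -0.0, -1.0]]
ft_force: [-1.3, 1.4, 1.6]
gripper_width: 26.3
grip_force: 1.1
time_s: 23.6
eef_pos: [557.6, 51.0, 134.5]
ee_rot: [[0.72, 0.694, -0.001], [0.694, -0.72, 0.0], [-0.001, -0.001, -1.0]]
ft_force: [-3.2, 3.5, 0.2]
gripper_width: 26.5
grip_force: 2.6
```

```bash
python3 -m jog '[[0.001,0,0,0],[0.002,0,0,0],[0.002,0,0,0],[0.002,0,0,0],[0.002,0,0,0]]'
python3 -m jog '[[0.001,0,0,0],[0.002,0,0,0],[0.002,0,0,0],[0.002,0,0,0],[0.002,0,0,0]]'
```

```text
time_s: 24.1
eef_pos: [558.4, 51.4, 134.3]
ee_rot: [[0.72, 0.694, -0.004], [0.694, -0.72, 0.001], [-0.002, -0.003, -1.0]]
ft_force: [-6.8, 7.0, 3.2]
gripper_width: 26.4
grip_force: 4.8
time_s: 24.6
eef_pos: [559.4, 51.9, 134.2]
ee_rot: [[0.72, 0.694, -0.006], [0.694, -0.72, 0.002], [-0.003, -0.005, -1.0]]
ft_force: [-9.6, 10.3, 5.0]
gripper_width: 26.0
grip_force: 7.1
```

Force is rising against the home end stop, so the lever is home. Now I open the gripper, back off, lift, move away and check.

```bash
python3 -m jog '[[-0.003,0.001,0,0],[-0.004,0.001,0,0],[-0.004,0.001,0,0],[-0.004,0.001,0,0],[-0.004,0.001,0,0]]' 0.04
python3 -m jog '[[0,0,0.02,0],[0,0,0.05,0],[0,0,0.075,0],[0,-0.03,0.075,0],[0,-0.07,0.075,0]]'
python3 -m jog '[[0,-0.045,0,0],[0,-0.09,0,0],[0,-0.135,0,0],[0,-0.18,0,0],[0,-0.2,0,0]]'
python3 -m jog '[[-0.02,-0.03,0,0],[-0.02,-0.03,0,0],[-0.02,-0.03,0,0],[-0.02,-0.03,0,0],[-0.02,-0.03,0,0]]'
python3 - <<'E'
from h import *
a=snap('top','t6');b=snap('side','s6'); print(arm.get_state()['eef_pos'])
f=lambda c,u0,v0,w,h,k:cv2.resize(c['pixels'][v0:v0+h,u0:u0+w,::-1],None,fx=k,fy=k,interpolation=cv2.INTER_CUBIC)
i=np.zeros((600,800,3),np.uint8);i[:300]=f(a,95,210,200,75,4);i[300:,:400]=f(a,225,225,50,38,8)[:300];i[300:,400:]=f(b,310,315,50,38,8)[:300]
cv2.imwrite('pics/c6.png',i)
E
```

```text
time_s: 25.1
eef_pos: [558.7, 51.3, 134.8]
ee_rot: [[0.72, 0.694, 0.001], [0.694, -0.72, -0.0], [0.0, 0.0, -1.0]]
ft_force: [0.2, -0.4, 0.0]
gripper_width: 40.3
grip_force: 0.0
time_s: 25.6
eef_pos: [559.3, -18.2, 211.0]
ee_rot: [[0.718, 0.696, 0.003], [0.696, -0.718, -0.0], [0.002, 0.002, -1.0]]
ft_force: [0.0, 0.1, -0.5]
gripper_width: 40.0
grip_force: 0.0
time_s: 26.1
eef_pos: [558.3, -222.2, 209.8]
ee_rot: [[0.722, 0.692, 0.001], [0.692, -0.722, -0.001], [-0.0, 0.001, -1.0]]
ft_force: [-0.1, 0.4, -0.2]
gripper_width: 39.8
grip_force: 0.0
time_s: 26.6
eef_pos: [538.9, -247.5, 209.7]
ee_rot: [[0.719, 0.695, 0.0], [0.695, -0.719, 0.0], [0.0, 0.0, -1.0]]
ft_force: [1.1, 0.7, 0.3]
gripper_width: 39.8
grip_force: 0.0
[ 538.83288743 -247.58351466  209.72203602]
```

View pics/c6.png

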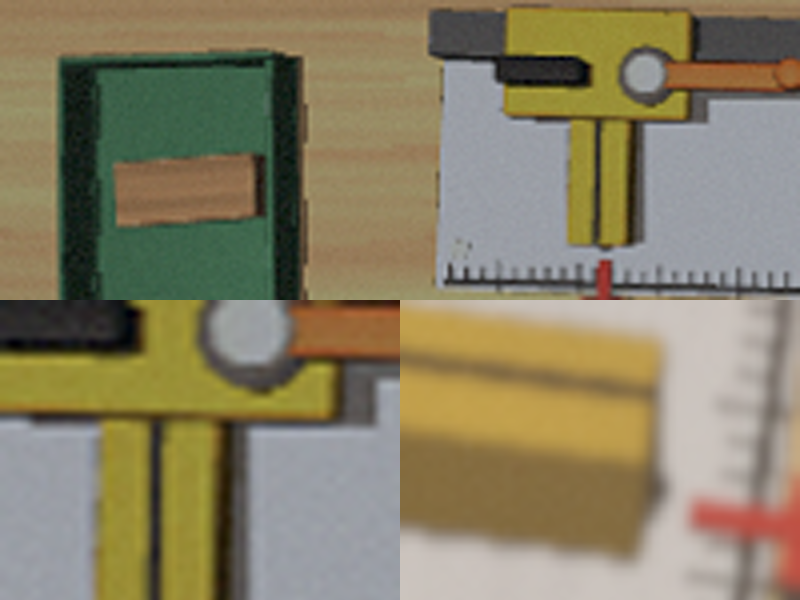

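The final composite shows the offcut inside the tray, the lever home, and the pointer (606,247) in line with the red blade (605,262). I'll get a precise figure numerically.

```bash
python3 - <<'E'
from h import *
def prof(fn,rows,lo,hi):
    c=load(fn)['pixels'].astype(float); return c
e=np.array([.02,1,0])
# arm shift t4->t6 (top) and line/blade profiles
a,b=[load(f)['pixels'][:,:,0].astype(np.float32) for f in('t4','t6')]
k=lambda f:cv2.resize(f,None,fx=20,fy=1,interpolation=cv2.INTER_CUBIC)
T=k(a[245:268,237:252]);S=k(b[245:268,232:257]);r=cv2.matchTemplate(S,T,cv2.TM_CCOEFF_NORMED)
_,s,_,l=cv2.minMaxLoc(r);print('top shift px',l[0]/20-5,'score',s)
c=load('t6');q=lambda x,y,z:print((lambda p:(np.round(p,1),round(p@e,1)))(atz(c,x,y,z)))
q(95+606/4-.4,210+247/4-.4,42);q(95+605/4-.4,210+264/4-.4,34);q(95+597/4-.4,210+240/4-.4,79)
q(95+788/4-.4,210+72/4-.4,149);q(95+644/4-.4,210+75/4-.4,125)
c=load('s6');q(310+256/8-.44,315+190/8-.44,42);q(310+293/8-.44,315+213/8-.44,34)
# gauge unchanged?
print('gauge diff',np.abs(load('t0')['pixels'][248:264,333:370].astype(float)-load('t6')['pixels'][248:264,333:370]).mean())
E
```

```text
top shift px -0.7000000000000002 score 0.930096447467804
(array([453.5, 169.5,  42. ]), np.float64(178.6))
(array([442.9, 171.2,  34. ]), np.float64(180.1))
(array([457.9, 169.5,  79. ]), np.float64(178.6))
(array([552.7,  53.3, 149. ]), np.float64(64.4))
(array([552.6, 136.9, 125. ]), np.float64(147.9))
(array([452.6, 171.6,  42. ]), np.float64(180.6))
(array([443.3, 171.6,  34. ]), np.float64(180.4))
gauge diff 5.358671171171171
```

```bash
python3 -c "
from bench import arm
print(arm.job_done())"
```

```text
the job is handed in; nothing more can be done
None
```

Job handed in, verdict not shown: by my last measurements the stop is clamped within about 1.5 mm of the red mark, the lever is home, the offcut is in the tray, and I saw no sign that the gauge, mug or glue moved.

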